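# Load the transfer carriage and send it into the tunnel

### The arm

A 6-joint arm with a two-finger parallel gripper is mounted at the origin on the work surface. World frame = base frame: x ahead of the robot, y to its left, z up, the work surface at z = 0. Lengths are in m, angles in rad, forces in N, time in s.
With the tool pointing down it reaches from about 0.35 to 0.85 m from the base axis. Payload 8.1 kg.
Tool frame: the origin (TCP) lies at the very end of the fingers, on their centre line; the grasp point (between the pads) lies 19 mm behind it; x points along the fingers, z is the direction in which the jaws open and shut, and the axes are right-handed (so a half turn about x gives the same grasp; the last joint's range is limited). The gripper opens to 93 mm and grips with 3 to 60 N. Pads are 15 mm wide; open, the fingers measure 128 mm over their backs; the gripper's body (75 mm by 188 mm) begins 65 mm behind the grasp point.
Start: joints at [1.128, 0.13, 1.488, -0, 1.523, -0.085], TCP at [0.21, 0.562, 0.219] pointing down, gripper open.
Joint ranges: [-2.96, 2.96], [-0.89, 2.26], [0.02, 2.5], [-1.34, 4.48], [0, 2.73], [-2.66, 2.66]. Speed limits (rad/s): [2.39, 2.39, 2.79, 3.14, 3.14, 3.14].

### API

Orientations are given as a 3x3 rotation matrix whose columns are the frame's x, y, z axes.
In Python, from rig import * gives the robot as it stands.
- The arm moves only by the tool carry_out, never from a script. Its argument "rows" is a list that holds one entry, the list of rows, each a list of 7 numbers: the turn, a rotation vector about the tool's x, y, z in rad, then the shift along the tool's x, y, z in cm, then the finger opening in cm, from 0 to 9.3. In form: [[[ax, ay, az, dx, dy, dz, grip], ...]]. A call has 1 to 10 rows; each row is the pose to reach, as a shift and turn from the pose commanded when the call began, along the tool's axes at that moment; what a row does not reach only later rows make up. A row lasts 1/10 s, in which the tool goes at most 50 mm and 8.59 degrees, less where a joint would pass 70% of its speed; a pose out of reach is approached as far as the arm can. A call with a gripper value outside its range is refused whole. The fingers move at their own pace and stop on an object; "squeeze" is the grip in N (left out, the last holds). Time passes only in rows, so rows that repeat a pose let the fingers close. It gives the time, the measured TCP pose, the force and the opening at its end, in the units of the state.
- state(): the state, without advancing time (a new reading comes with each control period).
- snapshot(name): name is "scene" or "top" or "wrist"; returns a dict with "pixels" (480x640x3 uint8, red, green, blue), "range_z" (480x640 float32, m along the optical axis (not along the pixel's ray), 0 where there is no reading), "fovy" (degrees; the focal length in pixels is half the picture's height over the tangent of half this angle, whatever the lens; pixels are square), "cx", "cy" (the principal point, pixels), "world_to_cam" (4x4, takes a point from world to camera coordinates). Camera axes: x right, y up, looking along -z (the intrinsics and any distortion apply to the point x, -y, -z); pixel columns grow to the right and rows downward; lengths in m; the calibration is good to about 2 mm. A picture is of the moment at which its call begins.
- hand_in(): hands the job in, once; it reports no verdict.
Trained networks look in the newest picture that a camera, given by its name, has taken for a name from the list of things; names that differ only in an ending like _2 or _b are one class to them, and where a whole thing is asked for, a point or a joint stands for the part that bears it (a point fixed in the world has none). Each returns a list of dicts, best first, with "conf" (0 to 1); they miss things now and then, are a little off and sometimes report something else, mostly with a low value. They report only what shows in the picture. A call takes as long as a camera call.
- masks_of(camera, query): "mask" (480x640 bool, what is visible of it) and "location" ([column, row] in pixels, amid what is visible of it).
The state is a dict: "clock": time; "joint_positions": joint angles; "joint_vel": joint speeds; "joint_torque": joint torques, N m; "tcp_pos": TCP position; "orientation": TCP orientation; "contact_force": force on the tool from outside, world axes, zero at the start; "moment": the same for the moment, N m; "gripper_width": opening from 0.0 (shut) to 1.0 (fully open).
Only numpy, scipy, OpenCV 4.12 (cv2) and the standard library are available. Lean on these libraries where they do the work, as an engineer would, in place of code of your own. Each camera call takes 0.05 s, during which the arm holds its last target. There are 200 camera calls.

### The job

Clear the carriage's path first: slide the tall round bottle along the bench, without lifting it or knocking it over, all the way into the U-shaped bracket on the side of the pump. Then pull up the plunger knob, draw the carriage out of the tunnel to the loading end and let the pin drop home into the hole there, and put every square sample bottle into the carriage's open tub while it is pinned there. Finally pull the knob again, slide the loaded carriage back into the tunnel and let the pin drop home in the hole at that end, leaving all the other glassware and the round jar where they stand.

Things in the scene. Friction and masses are not known exactly. Their poses are not given: they have to be found in the camera images.
- station: fixed transfer station. Origin on the bench under the tub's centre when the carriage is at the loading end; x points away from the robot, across the rail, y along the rail to the tunnel (turned by up to 3 degrees). In this frame, mm: the tub at the loading end covers x -70..70, y -110..110; index strip at x 85, top 48 high; rail and strip cover x 74..147, y from -277
- tunnel_mouth (a point): on the bench at the middle of the open end of the clear tunnel, axes as the station's. The tunnel has clear walls and a roof, 206 mm high outside; from here it reaches 460 mm along y and 134 mm to either side along x
- carriage (a joint): carriage along the rail, m: 0 pinned in the tunnel (as it starts), 0.30 pinned at the loading end (moved 300 mm along the station's -y). End stops 3 mm beyond each hole. Runs easily (1 N friction, 1.3 kg) once the pin is clear of the strip
- plunger (a joint): pull of the spring plunger, m: 0 pin fully home in a hole, 0.016 fully up, clear of the strip above 0.012; let go between holes it rests and slides on the strip at 0.012. Spring force down 3.5 N at 0, 7.5 N at 0.016. Pin 10 mm thick, round tip; holes 12 mm wide: let go within 3 mm of a hole it drops in by itself
- knob (a point): centre of the plunger's black upright knob, 30 mm in diameter, 28 mm tall (14 mm either way), free all round, its underside 22 mm above the carriage's plate; at rest this point is 104 mm above the bench. Grip it from above, lift it, and move the carriage by it. It rides 220 mm behind the tub's centre (station's -y) and 85 mm to its +x side
- hole_load (a point): mouth of the index hole for the loading end, on top of the index strip (the knob's centre is 56 mm straight above it when pinned there)
- hole_dock (a point): mouth of the index hole for the tunnel end, on top of the index strip
- tub_floor (a point): centre of the inner floor of the carriage's open steel tub, 14 mm above the bench, axes as the station's. Inside 134 mm along x, 214 mm along y; walls 3 mm thick, rim 52 mm above this floor. The carriage's flat plate, its top 68 mm above the bench, lies on the +x rim and runs from there over the rail to the plunger
- pump: white pump with a bent-sheet steel bottle bracket, fixed. Origin on the bench at the centre of the bracket's pocket, which opens to +y: inside 114 mm along x, y from -57 mm (closed end) to 53 mm, then flaring to 138 mm wide at y 76 mm; walls 40 mm high, the bench is its floor. The pump's box, 150 mm high, fills x -165..65 mm, y -60..-310 mm
- tall_bottle: tall round amber glass bottle with a blue cap, 70 mm in diameter, 205 mm tall, about 0.45 kg, upright on the bench where the tub will come. Origin at the centre of its underside, z up. Pushed less than about 30 mm above the bench it slides; pushed higher it may tip
- sample1: square white plastic sample bottle, closed, about 90 g: body 44 x 44 mm, 54 mm tall, round blue cap 34 mm wide from 56 to 74 mm up. Origin at the centre of its underside, z through the cap, x and y square to its sides. Starts upright on the bench; a knock can lay it down. 3 to 5 of the 5 alike are present (absent: None)
- sample2: square white plastic sample bottle, closed, about 90 g: body 44 x 44 mm, 54 mm tall, round blue cap 34 mm wide from 56 to 74 mm up. Origin at the centre of its underside, z through the cap, x and y square to its sides. Starts upright on the bench; a knock can lay it down. 3 to 5 of the 5 alike are present (absent: None)
- sample3: square white plastic sample bottle, closed, about 90 g: body 44 x 44 mm, 54 mm tall, round blue cap 34 mm wide from 56 to 74 mm up. Origin at the centre of its underside, z through the cap, x and y square to its sides. Starts upright on the bench; a knock can lay it down. 3 to 5 of the 5 alike are present (absent: None)
- sample4: square white plastic sample bottle, closed, about 90 g: body 44 x 44 mm, 54 mm tall, round blue cap 34 mm wide from 56 to 74 mm up. Origin at the centre of its underside, z through the cap, x and y square to its sides. Starts upright on the bench; a knock can lay it down. 3 to 5 of the 5 alike are present (absent: None)
- sample5: square white plastic sample bottle, closed, about 90 g: body 44 x 44 mm, 54 mm tall, round blue cap 34 mm wide from 56 to 74 mm up. Origin at the centre of its underside, z through the cap, x and y square to its sides. Starts upright on the bench; a knock can lay it down. 3 to 5 of the 5 alike are present (absent: None)
- jar: round white plastic jar with a blue cap, 48 mm in diameter, 74 mm tall, standing among the sample bottles; not part of the batch. Origin at the centre of its underside
- vial1: small round clear glass vial with a blue cap, 40 mm in diameter, 52 mm tall, among the sample bottles; leave it. Origin at the centre of its underside
- vial2: small round clear glass vial with a blue cap, 40 mm in diameter, 52 mm tall, among the sample bottles; leave it. Origin at the centre of its underside
- spirit_lamp: squat glass spirit lamp, 76 mm in diameter, 80 mm tall, beyond the rail; leave it. Origin at the centre of its underside
- dishes: stack of three clear culture dishes, 93 mm in diameter, 44 mm tall, beyond the end of the rail; leave it. Origin at the centre of its underside
- reagent1: clear reagent bottle, 68 mm in diameter, 135 mm tall, beyond the rail; leave it. Origin at the centre of its underside
- reagent2: clear reagent bottle, 60 mm in diameter, 115 mm tall, beyond the rail; leave it. Origin at the centre of its underside
- flask: clear conical flask, 84 mm in diameter, 118 mm tall, beyond the rail; leave it. Origin at the centre of its underside

How it is judged:
By the outcome, as a careful person would: the job done as asked, in the order asked, and still so for the second after the job is handed in, with the robot touching nothing.
Of sample1, sample2, sample3, sample4, sample5 only 3 to 5 are there at a start; the rules pass over those that are not, and their reading is None.
At some moment in a run one of sample1, sample2, sample3, sample4, sample5 may be knocked a few centimetres aside while the robot is not near it.
Once in a run the grip may slacken for a moment while it holds something.
It also fails if it takes over 210 s, if anything falls off the work surface, if the arm or the gripper's body presses on something with over 40 N, if the wrist force passes 120 N, or if a joint passes its speed limit or range.

## Working session

There is one attempt and no reset: what is moved stays moved. The work goes in short steps, Python scripts to look and compute and a tool call to move; the robot and the scene stay as the last step left them, time stands still between calls to the robot, and variables do not carry over. Pictures are saved under pics/ and viewed, about 12 in all and at most 16, crops included, and the job is handed in when it is done.

Besides the shell and the picture viewer there is one more tool, called after "Call:" as name([rows], argument=value, ...), one row to a line, values as JSON. carry_out: Moves the arm, as the interface text tells. Its arguments: {"type":"object","properties":{"rows":{"type":"array"},"squeeze":{"type":"number"}},"required":["rows"]}

```bash
ls; mkdir -p pics; cat > h.py <<'E'
from rig import *
import numpy as np, cv2
def cam(s):
    f=240/np.tan(np.radians(s["fovy"])/2); return f,s["cx"],s["cy"],np.array(s["world_to_cam"])
def cloud(s):
    f,cx,cy,T=cam(s); z=s["range_z"]; v,u=np.mgrid[0:480,0:640]
    p=np.stack([(u-cx)/f*z,-(v-cy)/f*z,-z,np.ones_like(z)],-1)
    w=p@np.linalg.inv(T).T; w=w[...,:3]; w[z<=0]=np.nan; return w
def proj(s,P):
    f,cx,cy,T=cam(s); P=np.atleast_2d(P); c=np.c_[P,np.ones(len(P))]@T.T
    return np.c_[cx+f*c[:,0]/-c[:,2],cy-f*c[:,1]/-c[:,2]]
def save(s,n): cv2.imwrite(f"pics/{n}.png",cv2.cvtColor(s["pixels"],cv2.COLOR_RGB2BGR))
E
python3 - <<'E'
from h import *
np.set_printoptions(precision=4,suppress=True)
for n in ["top","scene"]:
    s=snapshot(n); save(s,n+"1"); print({k:v for k,v in s.items() if k not in("pixels","range_z")})
    w=cloud(s); np.save(f"{n}.npy",w)
    for q in ["station","tunnel_mouth","carriage","knob","pump","tall_bottle","sample1","jar","vial1","tub_floor"]:
        for d in masks_of(n,q)[:7]:
            p=w[d["mask"]]; p=p[~np.isnan(p[:,0])]
            if len(p): print(n,q,round(d["conf"],2),np.round(d["location"]),len(p),np.median(p,0),np.percentile(p,2,0),np.percentile(p,98,0))
print(state())
E
```

```text
pics
{'fovy': 48.67123429535935, 'cx': 312.1515908789608, 'cy': 236.31871639954704, 'world_to_cam': array([[ 0.0234, -0.9996,  0.016 , -0.0509],
       [ 0.9801,  0.0261,  0.1968, -0.588 ],
       [-0.1972,  0.0111,  0.9803, -1.1624],
       [ 0.    ,  0.    ,  0.    ,  1.    ]])}
top station 0.75 [128. 217.] 34812 [0.6063 0.3484 0.199 ] [ 0.4503 -0.1923  0.0092] [0.7099 0.5954 0.2075]
top tunnel_mouth 0.6 [125. 217.] 35017 [0.6068 0.3476 0.199 ] [ 0.4502 -0.194   0.0086] [0.7104 0.5958 0.2075]
top carriage 0.6 [214. 212.] 3016 [0.6362 0.1958 0.0663] [0.4869 0.0878 0.0069] [0.6888 0.2477 0.1181]
top knob 0.62 [251. 213.] 172 [0.6263 0.1084 0.1164] [0.6149 0.0955 0.0935] [0.642  0.1227 0.1206]
top pump 0.68 [337. 255.] 1034 [ 0.5302 -0.092   0.1376] [ 0.5076 -0.1266  0.0011] [ 0.5718 -0.0639  0.2066]
top pump 0.64 [517. 361.] 15442 [ 0.319  -0.4788  0.095 ] [ 0.1738 -0.629   0.0186] [ 0.4826 -0.3361  0.2617]
top pump 0.54 [443. 243.] 447 [ 0.5764 -0.3432  0.0543] [ 0.5572 -0.3709  0.0068] [ 0.6039 -0.3258  0.0759]
top tall_bottle 0.79 [335. 254.] 1058 [ 0.5314 -0.092   0.1368] [ 0.507
[... 3187 characters left out ...]
9 0.0107] [0.6956 0.272  0.1178]
scene tub_floor 0.62 [391. 247.] 247 [0.6415 0.1077 0.115 ] [0.6223 0.095  0.0936] [0.6499 0.1225 0.1213]
{'clock': 1.1, 'joint_positions': array([ 1.1276,  0.1304,  1.4882,  0.    ,  1.523 , -0.0854]), 'joint_vel': array([-0.0006,  0.0003, -0.0011,  0.0006,  0.0017, -0.0004]), 'joint_torque': array([ -0.0027, -55.9772, -49.2061,   0.0765,   0.0225,   0.    ]), 'tcp_pos': array([0.2101, 0.562 , 0.2186]), 'orientation': array([[-0.    , -0.9367,  0.3502],
       [-0.    ,  0.3502,  0.9367],
       [-1.    ,  0.    , -0.    ]]), 'contact_force': array([ 0.4597,  0.2209, -0.1349]), 'moment': array([ 0.0132,  0.0314, -0.0074]), 'gripper_width': 1.000348498458778}
```

View pics/top1.png

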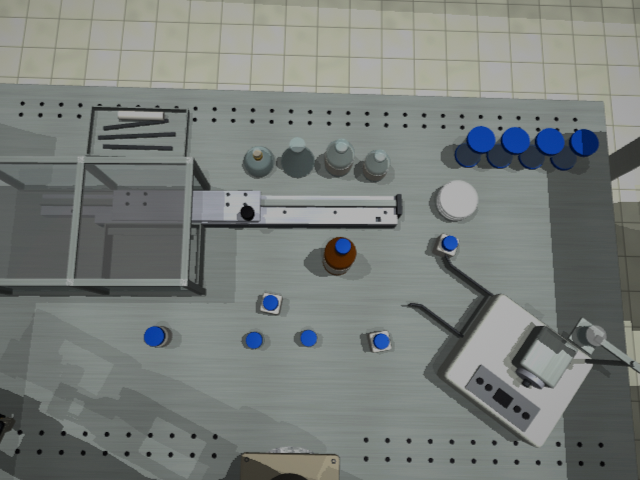

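View pics/scene1.png

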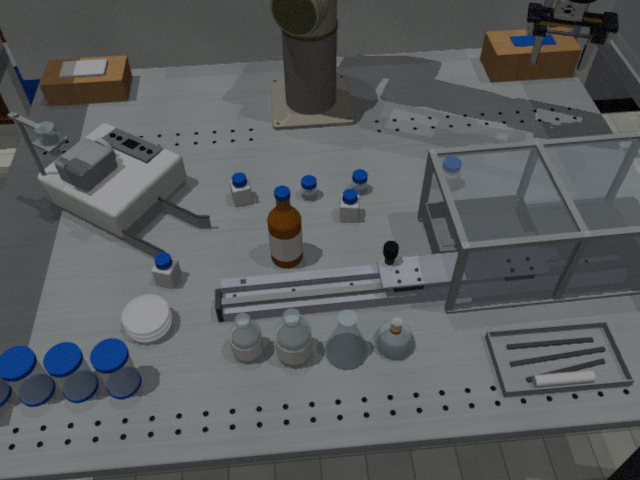

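```bash
cat > m.py <<'E'
from h import *
from scipy.optimize import least_squares
np.set_printoptions(precision=4,suppress=True)
W=np.concatenate([np.load(f"{n}.npy").reshape(-1,3) for n in("top","scene")]); W=W[~np.isnan(W[:,0])]
def box(a,b,c,d,e,f): return W[(W[:,0]>a)&(W[:,0]<b)&(W[:,1]>c)&(W[:,1]<d)&(W[:,2]>e)&(W[:,2]<f)]
# bracket
B=box(.3,.62,-.45,-.2,.012,.05)
S=np.array([.585,-.347]); B=B[(np.hypot(*(B[:,:2]-S).T)>.045)&(np.hypot(*(B[:,:2]-[.36,-.19]).T)>.05)]
seg=np.array([[(57,-57),(57,53)],[(-57,-57),(-57,53)],[(57,53),(69,76)],[(-57,53),(-69,76)]])/1e3
front=np.array([[(-165,-60),(65,-60)]])/1e3
def dist(P,sg):
    D=[]
    for a,b in sg:
        t=np.clip(((P-a)@(b-a))/((b-a)@(b-a)),0,1); D.append(np.hypot(*(P-a-t[:,None]*(b-a)).T))
    return np.min(D,0)
def loc(p,P):
    c,s=np.cos(p[2]),np.sin(p[2]); return (P-p[:2])@np.array([[c,-s],[s,c]])
def res(p):
    q=loc(p,B[:,:2]); return dist(q,np.r_[seg,front])
best=min((least_squares(res,[x,y,t],loss="soft_l1",f_scale=.003) for x in(.4,.44,.48) for y in(-.36,-.32,-.28) for t in(-.6,-.9,-1.2)),key=lambda r:r.cost)
print("pump",best.x,"deg",np.degrees(best.x[2]),len(B),np.median(best.fun),(best.fun<.006).mean())
# strip / rail
for e,f,y0,y1 in[(.042,.054,-.2,.06),(.06,.075,.09,.16)]:
    R=box(.55,.75,y0,y1,e,f)
    for yy in np.arange(y0,y1,.04):
        r=R[(R[:,1]>yy)&(R[:,1]<yy+.04)]
        if len(r)>10: print(round(yy+.02,3),len(r),np.percentile(r[:,0],[2,10,50,90,98]),np.median(r[:,2]))
K=box(.6,.67,.07,.14,.1,.125); print("knob",len(K),K[:,:2].min(0),K[:,:2].max(0),np.percentile(K,[3,97],0).ravel(), np.percentile(K[K[:,2]>.113],[3,50,97],0))
T=box(.3,.8,.1,.7,.195,.22); print("tunnel",np.percentile(T,[1,99],0))
T=T[T[:,1]<.3]; h=np.histogram(T[:,1],40); print([(round(b,3),c) for c,b in zip(*h) if c>30])
print("rail min y",np.percentile(box(.6,.72,-.35,-.15,.03,.06)[:,1],[0,2,10]))
for nm,c in dict(b=(.545,-.097)).items():
    for z0,z1 in[(.02,.06),(.06,.12),(.12,.18),(.19,.21)]:
        q=box(c[0]-.06,c[0]+.06,c[1]-.06,c[1]+.06,z0,z1)[:,:2]
        if len(q)>10:
            r0=.035 if z1<.13 else .014
            s=least_squares(lambda p:np.hypot(*(q-p).T)-r0,c,loss="soft_l1",f_scale=.002); print(z0,len(q),s.x,np.median(abs(s.fun)))
E
python3 m.py
```

```text
pump [ 0.4583 -0.3683 -0.6139] deg -35.17194717471688 2503 0.001988495946447122 0.9360767079504595
-0.18 543 [0.6262 0.6305 0.6485 0.6871 0.7436] 0.04608293536531094
-0.14 582 [0.5671 0.6274 0.6439 0.6824 0.6877] 0.04663051041373922
-0.1 625 [0.577  0.584  0.6417 0.6814 0.6875] 0.046522373454501054
-0.06 579 [0.568  0.6258 0.6425 0.6803 0.6861] 0.04636741862590754
-0.02 550 [0.6229 0.6275 0.6422 0.6796 0.6859] 0.046362823683407495
0.02 543 [0.6214 0.6259 0.6408 0.678  0.6842] 0.04630349664557465
0.06 257 [0.6205 0.6255 0.6403 0.6778 0.6833] 0.0465540759268126
0.11 897 [0.6239 0.6369 0.6671 0.6908 0.6967] 0.0677627431539114
0.15 837 [0.6223 0.6295 0.6595 0.6879 0.6954] 0.06747226345827062
knob 378 [0.6142 0.0938] [0.6519 0.1236] [0.6161 0.0957 0.1025 0.6491 0.1225 0.1207] [[0.6179 0.0965 0.1136]
 [0.6326 0.1092 0.1176]
 [0.6471 0.1224 0.121 ]]
tunnel [[0.4521 0.2145 0.1957]
 [0.7208 0.6166 0.2085]]
[(np.float64(0.209), np.int64(88)), (np.float64(0.211), np.int64(232)), (np.float64(0.213), np.int64(332)), (np.float64(0.216), np.int64(282)), (np.float64(0.218), np.int64(267)), (np.float
[... 778 characters left out ...]
), (np.float64(0.27), np.int64(273)), (np.float64(0.273), np.int64(271)), (np.float64(0.275), np.int64(282)), (np.float64(0.277), np.int64(252)), (np.float64(0.28), np.int64(269)), (np.float64(0.282), np.int64(279)), (np.float64(0.284), np.int64(262)), (np.float64(0.286), np.int64(264)), (np.float64(0.289), np.int64(274)), (np.float64(0.291), np.int64(253)), (np.float64(0.293), np.int64(279)), (np.float64(0.295), np.int64(251)), (np.float64(0.298), np.int64(259))]
rail min y [-0.3499 -0.3481 -0.3399]
0.02 432 [ 0.5459 -0.0973] 0.0011876812621066102
0.06 761 [ 0.5455 -0.0972] 0.0010871105451148097
0.12 1376 [ 0.5494 -0.0959] 0.012233821010546677
0.19 427 [ 0.5461 -0.0974] 0.002685036457497925
```

```bash
cat >> h.py <<'E'
from scipy.spatial.transform import Rotation as Ro
H=np.array([-.176,-.984,0]); H/=np.linalg.norm(H)
def frame(x,z):
    x=np.array(x,float);x/=np.linalg.norm(x);z=np.array(z,float);z-=x*(x@z);z/=np.linalg.norm(z)
    return np.c_[x,np.cross(z,x),z]
def down(a): return frame([0,0,-1],[np.cos(a),np.sin(a),0])
t=np.radians(35); PUSH=frame(np.sin(t)*H-np.cos(t)*np.array([0,0,1]),[-H[1],H[0],0])
ST=np.array([.549,.0276]);UX=np.array([1,.02]);UY=np.array([-.02,1])
def stn(x,y): return ST+x/1e3*UX+y/1e3*UY
PO=np.array([.4583,-.3683]);PT=-.6139
def pump(x,y): return PO+np.array([np.cos(PT)*x-np.sin(PT)*y,np.sin(PT)*x+np.cos(PT)*y])/1e3
def goal(R,*Ps,R0=None,p0=None):
    s=state(); R0=np.array(s["orientation"]) if R0 is None else R0; p0=np.array(s["tcp_pos"]) if p0 is None else p0
    for P in Ps:
        print(np.round(Ro.from_matrix(R0.T@R).as_rotvec(),3),np.round(R0.T@(np.array(P)-p0)*100,2))
def st():
    s=state(); print(round(s["clock"],2),s["tcp_pos"].round(4),"F",s["contact_force"].round(1),"w",round(93*s["gripper_width"],1),"j",s["joint_positions"].round(2)); return s
np.set_printoptions(precision=4,suppress=True)
E
python3 - <<'E'
from h import *
b=np.array([.5457,-.0973]); h=H[:2]
print(PUSH)
goal(PUSH,[.3,.3,.36],[*(b-.05*h),.33])
print("then in push frame:")
a=b-.05*h
B0=pump(-85,272); print(B0)
c1=pump(8,120)-.0272*h; c2=pump(8,-18)-.0272*h
goal(PUSH,[*a,.018],[*(b-.0272*h),.018],[*c1,.018],[*c2,.018],R0=PUSH,p0=np.array([*a,.33]))
E
```

```text
[[-0.101   0.1442  0.9844]
 [-0.5646  0.8064 -0.1761]
 [-0.8192 -0.5736  0.    ]]
[ 1.344  0.424 -0.508] [-14.14 -17.6  -21.39]
[ 1.344  0.424 -0.508] [-11.14 -53.63 -45.08]
then in push frame:
[ 0.5455 -0.097 ]
[0. 0. 0.] [25.56 17.9  -0.  ]
[0. 0. 0.] [26.87 16.03 -0.  ]
[0. 0. 0.] [37.01  1.54  1.97]
[0. 0. 0.] [44.18 -8.7  -3.87]
```

Call:
carry_out([
  [[0,0,0,-14.1,0,0,4.4],[0,0,0,-14.1,0,0,4.4],[0.27,0.085,-0.1,-14.1,-10,-10,4.4],[0.4,0.13,-0.15,-14.1,-17.6,-21.4,4.4],[0.54,0.17,-0.2,-14.1,-17.6,-21.4,4.4],[0.67,0.21,-0.25,-14.1,-30,-30,4.4],[0.8,0.25,-0.3,-14.1,-40,-38,4.4],[0.94,0.3,-0.355,-13,-53.6,-45.1,4.4],[1.08,0.34,-0.406,-11.1,-53.6,-45.1,4.4],[1.344,0.424,-0.508,-11.1,-53.6,-45.1,4.4]],
])

```text
clock: 2.1
tcp_pos: [0.3886, 0.2079, 0.3445]
orientation: [[-0.017, -0.111, 0.994], [-0.483, 0.871, 0.089], [-0.875, -0.479, -0.068]]
contact_force: [0.4, 0.8, 0.6]
gripper_width: 0.473
```

```bash
python3 - <<'E'
from h import *
st(); b=np.array([.5457,-.0973]);goal(PUSH,[*(b-.05*H[:2]),.33])
E
```

```text
2.1 [0.3886 0.2079 0.3445] F [0.4 0.8 0.6] w 44.0 j [ 0.69 -0.01  1.49 -0.41  1.98  0.48]
[ 0.262  0.083 -0.101] [ 13.36 -23.43  14.31]
```

Call:
carry_out([
  [[0.26,0.083,-0.1,13.4,-23.4,14.3,4.4],[0.26,0.083,-0.1,13.4,-23.4,14.3,4.4],[0.26,0.083,-0.1,13.4,-23.4,14.3,4.4],[0.26,0.083,-0.1,13.4,-23.4,14.3,4.4],[0.26,0.083,-0.1,13.4,-23.4,14.3,4.4],[0.26,0.083,-0.1,13.4,-23.4,14.3,4.4],[0.26,0.083,-0.1,13.4,-23.4,14.3,4.4],[0.26,0.083,-0.1,13.4,-23.4,14.3,4.4],[0.26,0.083,-0.1,13.4,-23.4,14.3,4.4],[0.26,0.083,-0.1,13.4,-23.4,14.3,4.4]],
])

```text
clock: 3.1
tcp_pos: [0.5546, -0.0444, 0.3285]
orientation: [[-0.099, 0.136, 0.986], [-0.563, 0.809, -0.168], [-0.82, -0.572, -0.004]]
contact_force: [0.1, 0.2, -0.4]
gripper_width: 0.473
```

```bash
python3 - <<'E'
from h import *
st(); b=np.array([.5457,-.0973]);goal(PUSH,[*(b-.05*H[:2]),.33],[*(b-.05*H[:2]),.018])
E
```

```text
3.1 [ 0.5546 -0.0444  0.3285] F [ 0.1  0.2 -0.4] w 44.0 j [ 0.19  0.16  1.38 -0.58  1.8   0.28]
[ 0.009  0.001 -0.002] [ 0.09 -0.39  0.05]
[ 0.009  0.001 -0.002] [25.68 17.46  0.17]
```

Call:
carry_out([
  [[0.009,0,0,3,1.7,0.1,4.4],[0.009,0,0,7,4.5,0.1,4.4],[0.009,0,0,11,7.2,0.1,4.4],[0.009,0,0,15,10,0.1,4.4],[0.009,0,0,19,12.8,0.1,4.4],[0.009,0,0,22.5,15.3,0.17,4.4],[0.009,0,0,24.7,16.8,0.17,4.4],[0.009,0,0,25.7,17.46,0.17,4.4],[0.009,0,0,25.7,17.46,0.17,4.4],[0.009,0,0,25.7,17.46,0.17,4.4]],
])

```text
clock: 4.1
tcp_pos: [0.5558, -0.049, 0.0193]
orientation: [[-0.098, 0.147, 0.984], [-0.564, 0.807, -0.176], [-0.82, -0.572, 0.003]]
contact_force: [-0.8, 0.7, -0.2]
gripper_width: 0.471
```

```bash
python3 - <<'E'
from h import *
st(); s=snapshot("scene"); save(s,"s2"); b=np.array([.5457,-.0973]);h=H[:2]
f=[pump(8,120)-.0272*h,pump(8,-18)-.0272*h]
goal(PUSH,[*(b-.0272*h),.018],[*f[0],.018],[*f[1],.018])
E
```

```text
4.1 [ 0.5558 -0.049   0.0193] F [-0.8  0.7 -0.2] w 43.8 j [ 0.19  0.45  1.63 -0.58  1.35  0.58]
[-0.003  0.003 -0.002] [ 1.42 -1.71 -0.19]
[-0.003  0.003 -0.002] [ 11.53 -16.21   1.79]
[-0.003  0.003 -0.002] [ 18.66 -26.48  -4.04]
```

View pics/s2.png

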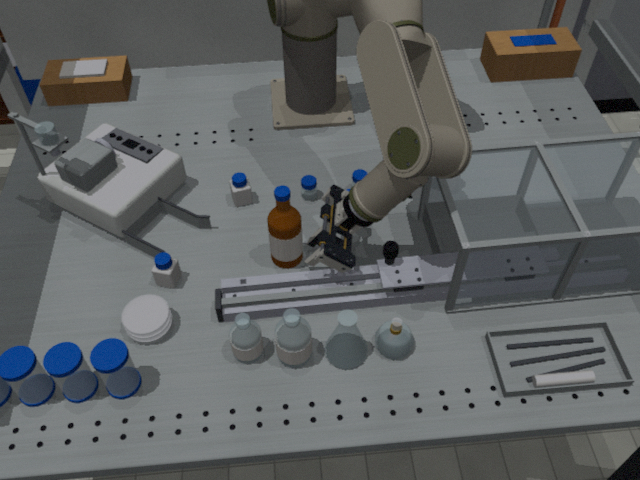

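Call:
carry_out([
  [[0,0,0,0.6,-0.7,-0.1,4.4],[0,0,0,1.1,-1.3,-0.19,4.4],[0,0,0,1.42,-1.71,-0.19,4.4],[0,0,0,2.0,-2.5,-0.08,4.4],[0,0,0,2.6,-3.35,0.03,4.4],[0,0,0,3.15,-4.15,0.15,4.4],[0,0,0,3.7,-5.0,0.25,4.4],[0,0,0,4.25,-5.8,0.36,4.4],[0,0,0,4.85,-6.6,0.47,4.4],[0,0,0,5.4,-7.4,0.6,4.4]],
])

```text
clock: 5.15
tcp_pos: [0.5449, -0.1414, 0.0165]
orientation: [[-0.099, 0.147, 0.984], [-0.563, 0.807, -0.177], [-0.82, -0.572, 0.003]]
contact_force: [0.5, 6.1, 4.2]
gripper_width: 0.476
```

```bash
cat >> h.py <<'E'
def bottle(n="scene"):
    s=snapshot(n); w=cloud(s); m=max(masks_of(n,"tall_bottle"),key=lambda d:d["conf"]); p=w[m["mask"]]; p=p[~np.isnan(p[:,0])]
    from scipy.optimize import least_squares
    q=p[(p[:,2]>.02)&(p[:,2]<.12)][:,:2]; c=np.median(q,0)-[.025,0]
    r=least_squares(lambda v:np.hypot(*(q-v).T)-.035,c,loss="soft_l1",f_scale=.002)
    k=p[p[:,2]>.19].mean(0) if (p[:,2]>.19).any() else None
    d=r.x-PO; print("bottle",r.x,len(q),np.median(abs(r.fun)),"pump mm",1e3*np.array([np.cos(PT)*d[0]+np.sin(PT)*d[1],-np.sin(PT)*d[0]+np.cos(PT)*d[1]]),"cap",k,m["conf"]); return s
E
python3 - <<'E'
from h import *
st(); s=bottle(); save(s,"s3"); h=H[:2]
f=[pump(8,120)-.0272*h,pump(8,-18)-.0272*h]
goal(PUSH,[*f[0],.018],[*f[1],.018])
E
```

```text
5.15 [ 0.5449 -0.1414  0.0165] F [0.5 6.1 4.2] w 44.3 j [ 0.03  0.39  1.72 -0.63  1.25  0.48]
bottle [ 0.5413 -0.1726] 1006 0.00082952688280424 pump mm [-44.8949 207.7551] cap [ 0.546  -0.1723  0.2025] 0.65
[-0.003  0.    -0.001] [ 5.88 -8.71  1.33]
[-0.003  0.    -0.001] [ 13.03 -18.98  -4.48]
```

Call:
carry_out([
  [[0,0,0,0.5,-0.8,0.1,4.4],[0,0,0,1.05,-1.6,0.23,4.4],[0,0,0,1.6,-2.4,0.36,4.4],[0,0,0,2.2,-3.25,0.5,4.4],[0,0,0,2.8,-4.1,0.63,4.4],[0,0,0,3.35,-5,0.77,4.4],[0,0,0,3.95,-5.8,0.9,4.4],[0,0,0,4.5,-6.7,1.03,4.4],[0,0,0,5.1,-7.5,1.15,4.4],[0,0,0,5.66,-8.4,1.3,4.4]],
])

```text
clock: 6.25
tcp_pos: [0.5388, -0.2437, 0.0172]
orientation: [[-0.101, 0.146, 0.984], [-0.563, 0.807, -0.178], [-0.82, -0.572, 0.001]]
contact_force: [0.1, 1.5, -1.7]
gripper_width: 0.472
```

```bash
python3 - <<'E'
from h import *
st(); s=bottle(); h=H[:2]
f=[pump(8,120)-.0314*h,pump(8,60)-.0314*h,pump(8,-18)-.0314*h]
goal(PUSH,*[[*x,.018] for x in f])
w=cloud(s)
for d in masks_of("scene","sample1"):
    p=w[d["mask"]];p=p[~np.isnan(p[:,0])]; print(d["conf"],np.median(p,0))
E
```

```text
6.25 [ 0.5388 -0.2437  0.0172] F [ 0.1  1.5 -1.7] w 43.9 j [-0.14  0.36  1.74 -0.68  1.16  0.36]
bottle [ 0.535  -0.2761] 1037 0.0010108812801645772 pump mm [  9.5946 119.5539] cap [ 0.5395 -0.2769  0.2028] 0.73
[-0.003 -0.    -0.001] [-0.06  0.05  0.05]
[-0.003 -0.    -0.001] [ 3.05 -4.42 -2.47]
[-0.003 -0.    -0.001] [  7.1  -10.22  -5.75]
0.71 [0.4555 0.0506 0.0509]
0.69 [ 0.5984 -0.3476  0.0499]
0.2 [0.3687 0.089  0.0349]
```

Call:
carry_out([
  [[0,0,0,0.3,-0.45,-0.3,4.4],[0,0,0,0.75,-1.05,-0.65,4.4],[0,0,0,1.2,-1.75,-1.0,4.4],[0,0,0,1.7,-2.45,-1.4,4.4],[0,0,0,2.2,-3.15,-1.8,4.4],[0,0,0,2.7,-3.9,-2.2,4.4],[0,0,0,3.2,-4.6,-2.6,4.4],[0,0,0,3.7,-5.3,-3.0,4.4],[0,0,0,4.2,-6.0,-3.4,4.4],[0,0,0,4.6,-6.6,-3.7,4.4]],
])

```text
clock: 7.4
tcp_pos: [0.488, -0.3162, 0.0176]
orientation: [[-0.1, 0.146, 0.984], [-0.564, 0.807, -0.177], [-0.82, -0.572, 0.001]]
contact_force: [1.9, 2.9, 1.8]
gripper_width: 0.472
```

```bash
python3 - <<'E'
from h import *
st(); s=bottle(); save(s,"s4"); h=H[:2]
f=[pump(8,-18)-.0314*h]
goal(PUSH,*[[*x,.018] for x in f])
E
```

```text
7.4 [ 0.488  -0.3162  0.0176] F [1.9 2.9 1.8] w 43.9 j [-0.29  0.27  1.86 -0.71  1.06  0.27]
bottle [ 0.4846 -0.3479] 1015 0.000993626201499738 pump mm [ 9.7919 31.8263] cap [ 0.49   -0.3463  0.2026] 0.75
[-0.002 -0.001 -0.001] [ 2.49 -3.68 -1.97]
```

View pics/s4.png

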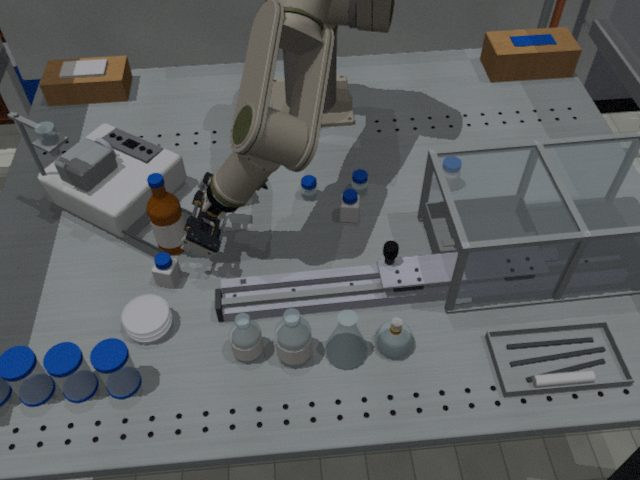

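Call:
carry_out([
  [[0,0,0,0.25,-0.37,-0.2,4.4],[0,0,0,0.55,-0.8,-0.43,4.4],[0,0,0,0.85,-1.25,-0.68,4.4],[0,0,0,1.15,-1.7,-0.92,4.4],[0,0,0,1.45,-2.15,-1.15,4.4],[0,0,0,1.75,-2.6,-1.4,4.4],[0,0,0,2.0,-2.95,-1.6,4.4],[0,0,0,2.25,-3.3,-1.78,4.4],[0,0,0,2.4,-3.55,-1.9,4.4],[0,0,0,2.45,-3.62,-1.94,4.4]],
])

```text
clock: 8.5
tcp_pos: [0.4612, -0.3554, 0.018]
orientation: [[-0.101, 0.146, 0.984], [-0.563, 0.807, -0.178], [-0.82, -0.572, 0.001]]
contact_force: [0.4, 2.1, -1.4]
gripper_width: 0.475
```

```bash
python3 - <<'E'
from h import *
st(); s=bottle(); save(s,"s5"); h=H[:2]
f=[pump(8,-18)-.0314*h]
goal(PUSH,*[[*x,.018] for x in f])
E
```

```text
8.5 [ 0.4612 -0.3554  0.018 ] F [ 0.4  2.1 -1.4] w 44.2 j [-0.38  0.23  1.91 -0.73  1.    0.21]
bottle [ 0.4577 -0.3876] 975 0.0010003630367910604 pump mm [ 10.6685 -16.1181] cap [ 0.4624 -0.3868  0.2027] 0.92
[-0.002 -0.    -0.001] [ 0.1  -0.14 -0.11]
```

Call:
carry_out([
  [[0,0,0,0.15,-0.2,-0.13,4.4],[0,0,0,0.3,-0.42,-0.24,4.4],[0,0,0,0.3,-0.42,-0.24,4.4],[0,0,0,0,0,0,4.4],[0,0,0,-0.7,1.0,0.55,4.4],[0,0,0,-2.0,2.9,1.65,4.4],[0,0,0,-3.5,5.1,2.85,4.4],[0,0,0,-5.2,5,3,4.4],[0,0,0,-8,3.5,3.2,4.4],[0,0,0,-12,0.7,3.2,4.4]],
])

```text
clock: 9.6
tcp_pos: [0.5048, -0.2851, 0.1102]
orientation: [[-0.105, 0.141, 0.984], [-0.562, 0.808, -0.176], [-0.821, -0.572, -0.005]]
contact_force: [0.6, 0.1, -0.7]
gripper_width: 0.474
```

```bash
python3 - <<'E'
from h import *
st(); s=bottle(); save(s,"s6")
goal(down(.02),[.55,-.1,.3],[.6325,.1093,.2],[.6325,.1093,.086])
E
```

```text
9.6 [ 0.5048 -0.2851  0.1102] F [ 0.6  0.1 -0.7] w 44.0 j [-0.23  0.15  1.8  -0.65  1.24  0.18]
bottle [ 0.4547 -0.3919] 1083 0.0010705996291188874 pump mm [ 10.6665 -21.3732] cap [ 0.4597 -0.3901  0.2025] 0.97
[-0.194 -0.048  0.611] [-25.7    5.39   0.73]
[-0.194 -0.048  0.611] [-30.12  29.22   5.05]
[-0.194 -0.048  0.611] [-20.79  35.76   4.9 ]
```

View pics/s6.png

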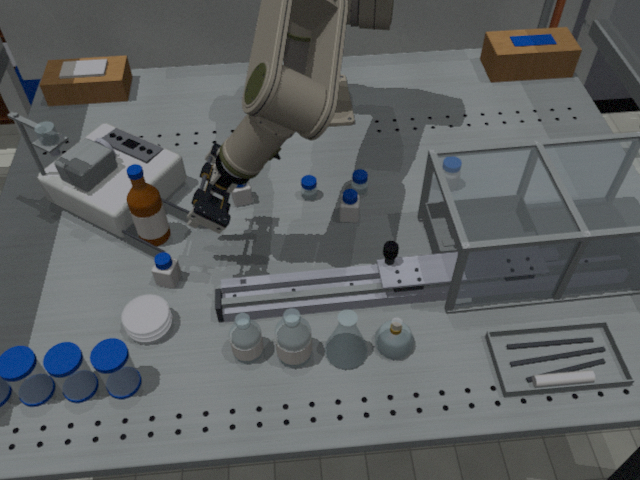

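Call:
carry_out([
  [[0,0,0,-5,-1,0,4.4],[-0.04,-0.01,0.12,-10,0,0,5],[-0.08,-0.02,0.25,-16,2,0,6],[-0.12,-0.03,0.37,-22,4,0.5,6],[-0.194,-0.048,0.611,-26,8,1,6],[-0.194,-0.048,0.611,-27,12,2,6],[-0.194,-0.048,0.611,-28,17,3,6],[-0.194,-0.048,0.611,-29.5,23,4,6],[-0.194,-0.048,0.611,-30.1,29.2,5,6],[-0.194,-0.048,0.611,-30.1,29.2,5,6]],
])

```text
clock: 10.7
tcp_pos: [0.6287, 0.1116, 0.1913]
orientation: [[-0.011, -0.018, 1.0], [0.004, 1.0, 0.018], [-1.0, 0.004, -0.011]]
contact_force: [0.6, -0.5, -1.2]
gripper_width: 0.645
```

```bash
python3 - <<'E'
from h import *
st()
s=snapshot("top"); w=cloud(s); K=w[(w[...,0]>.59)&(w[...,0]<.68)&(w[...,1]>.07)&(w[...,1]<.14)&(w[...,2]>.113)&(w[...,2]<.125)]
print(len(K),np.percentile(K,[3,50,97],0) if len(K) else 0)
for c in ["scene","wrist"]:
    s=snapshot(c); w=cloud(s)
    for d in masks_of(c,"knob")[:2]:
        p=w[d["mask"]];p=p[~np.isnan(p[:,0])]; p=p[(p[:,2]>.112)&(p[:,2]<.126)]; print(c,d["conf"],d["location"],len(p), np.percentile(p,[2,50,98],0) if len(p) else 0)
save(s,"w1")
goal(down(.02),[.6325,.1093,.2],[.6325,.1093,.086])
E
```

```text
10.7 [0.6287 0.1116 0.1913] F [ 0.6 -0.5 -1.2] w 60.0 j [0.09 0.26 1.4  0.01 1.5  0.07]
0 0
scene 0.53 [389.8, 248.8] 151 [[0.6209 0.0956 0.113 ]
 [0.636  0.1092 0.1174]
 [0.6493 0.122  0.1216]]
wrist 0.69 [322.3, 250.3] 1241 [[0.6179 0.0986 0.1138]
 [0.6311 0.1121 0.1167]
 [0.644  0.1248 0.118 ]]
wrist 0.26 [125.2, 276.5] 0 0
[-0.001 -0.011 -0.004] [-0.8  -0.01  0.43]
[-0.001 -0.011 -0.004] [10.6  -0.05  0.56]
```

View pics/w1.png

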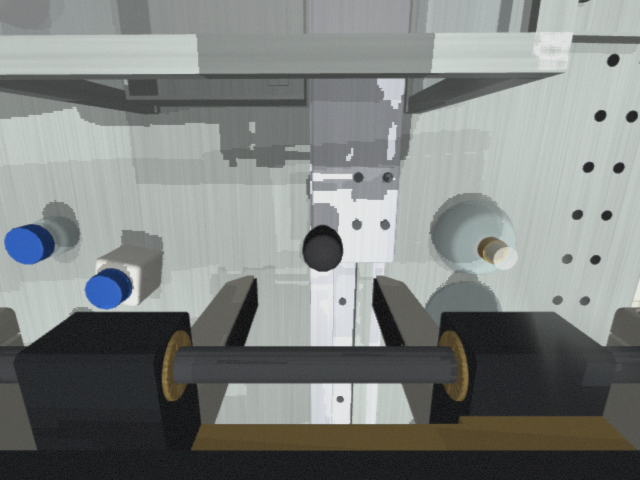

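Call:
carry_out([
  [[0,-0.011,-0.004,2,0,0.5,6],[0,-0.011,-0.004,5,0,0.5,6],[0,-0.011,-0.004,8,0,0.52,6],[0,-0.011,-0.004,10,0,0.52,6],[0,-0.011,-0.004,10.55,0,0.52,6],[0,-0.011,-0.004,10.55,0,0.52,6],[0,-0.011,-0.004,10.55,0,0.52,2.5],[0,-0.011,-0.004,10.55,0,0.52,2.5],[0,-0.011,-0.004,10.55,0,0.52,2.5],[0,-0.011,-0.004,10.55,0,0.52,2.5]],
], squeeze=30)

```text
clock: 11.95
tcp_pos: [0.6329, 0.1095, 0.0876]
orientation: [[0.002, -0.018, 1.0], [0.001, 1.0, 0.018], [-1.0, 0.001, 0.002]]
contact_force: [-1.5, 0.1, 2.3]
gripper_width: 0.348
```

```bash
python3 - <<'E'
from h import *
st()
E
```

```text
11.95 [0.6329 0.1095 0.0876] F [-1.5  0.1  2.3] w 32.3 j [0.09 0.33 1.5  0.   1.31 0.07]
```

Call:
carry_out([
  [[0,0,0,0,0,0,2.5],[0,0,0,-0.5,0,0,2.5],[0,0,0,-1.0,0,0,2.5],[0,0,0,-1.45,0,0,2.5],[0,0,0,-1.5,0,0,2.5],[0,0,0,-1.5,0,0,2.5]],
])

```text
clock: 12.55
tcp_pos: [0.6315, 0.1095, 0.1008]
orientation: [[-0.001, -0.018, 1.0], [0.001, 1.0, 0.018], [-1.0, 0.001, -0.001]]
contact_force: [-2.7, 1.5, -6.8]
gripper_width: 0.315
```

```bash
python3 - <<'E'
from h import *
s=st()
w0=snapshot("scene"); w=cloud(w0); d=masks_of("scene","knob"); 
p=w[(w[...,0]>.6)&(w[...,0]<.66)&(w[...,1]>.09)&(w[...,1]<.13)&(w[...,2]>.09)&(w[...,2]<.15)]; print(len(p))
save(w0,"s7"); 
cv2.imwrite("pics/s7c.png",cv2.resize(cv2.cvtColor(w0["pixels"][170:300,330:480],cv2.COLOR_RGB2BGR),None,fx=4,fy=4))
E
```

```text
12.55 [0.6315 0.1095 0.1008] F [-2.7  1.5 -6.8] w 29.3 j [0.09 0.32 1.49 0.   1.33 0.07]
2
```

View pics/s7c.png

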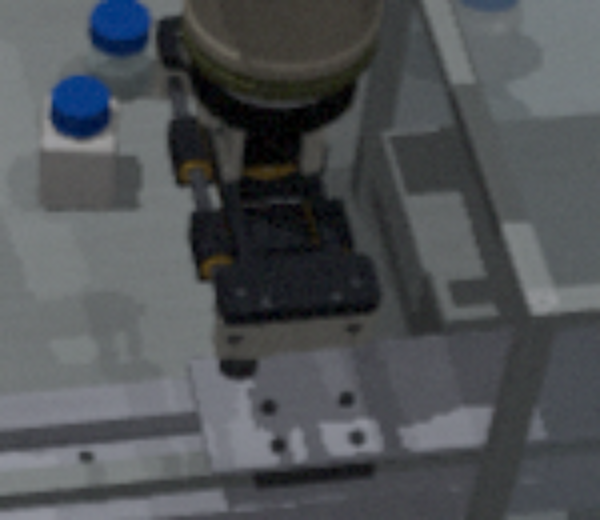

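Call:
carry_out([
  [[0,0,0,-0.2,0,0,2.5],[0,0,0,-0.2,-0.5,0,2.5],[0,0,0,-0.2,-2,0,2.5],[0,0,0,-0.2,-4.5,0,2.5],[0,0,0,-0.2,-7.5,0,2.5],[0,0,0,-0.2,-10.5,0.02,2.5],[0,0,0,-0.2,-13.5,0.02,2.5],[0,0,0,-0.2,-16.5,0.03,2.5],[0,0,0,-0.2,-18.5,0.03,2.5],[0,0,0,-0.2,-19.5,0.04,2.5]],
])

```text
clock: 13.65
tcp_pos: [0.6361, -0.0877, 0.1034]
orientation: [[0.0, -0.016, 1.0], [-0.0, 1.0, 0.016], [-1.0, -0.0, 0.0]]
contact_force: [-3.1, 1.4, -8.1]
gripper_width: 0.316
```

```bash
python3 - <<'E'
from h import *
s=st(); p=np.array([.6318,.1095]); q=p-.3*UY; goal(down(.02),[*q,.1015])
E
```

```text
13.65 [ 0.6361 -0.0877  0.1034] F [-3.1  1.4 -8.1] w 29.3 j [-0.22  0.32  1.48 -0.    1.34 -0.23]
[-0.004  0.     0.   ] [  0.2  -10.28   0.01]
```

Call:
carry_out([
  [[0,0,0,0,-1,0,2.5],[0,0,0,0,-3,0.03,2.5],[0,0,0,0,-5.5,0.05,2.5],[0,0,0,0,-7.7,0.05,2.5],[0,0,0,0,-9.2,0.06,2.5],[0,0,0,0,-10,0.06,2.5],[0,0,0,0,-10.3,0.06,2.5],[0,0,0,0,-10.4,0.06,2.5],[0,0,0,0,-10.4,0.06,2.5],[0,0,0,0,-10.4,0.06,2.5]],
])

```text
clock: 14.65
tcp_pos: [0.6386, -0.1889, 0.1035]
orientation: [[-0.0, -0.019, 1.0], [0.0, 1.0, 0.019], [-1.0, 0.0, -0.0]]
contact_force: [-6.5, 0.0, -4.4]
gripper_width: 0.324
```

```bash
python3 - <<'E'
from h import *
s=st(); p=np.array([.6318,.1095]); q=p-.3*UY; goal(down(.02),[*q,.1015]); print(np.linalg.norm(s["tcp_pos"][:2]-p))
E
```

```text
14.65 [ 0.6386 -0.1889  0.1035] F [-6.5  0.  -4.4] w 30.1 j [-0.36  0.38  1.41  0.    1.35 -0.38]
[-0.001 -0.    -0.   ] [ 0.2  -0.16 -0.08]
0.2984354719010167
```

Call:
carry_out([
  [[0,0,0,0,-0.1,-0.1,2.5],[0,0,0,0.4,-0.1,-0.15,2.5],[0,0,0,0.9,-0.1,-0.15,2.5],[0,0,0,1.4,-0.1,-0.15,2.5],[0,0,0,1.6,-0.1,-0.15,2.5],[0,0,0,1.6,-0.1,-0.15,2.5]],
])

```text
clock: 15.25
tcp_pos: [0.6389, -0.193, 0.0968]
orientation: [[0.006, -0.018, 1.0], [-0.005, 1.0, 0.018], [-1.0, -0.005, 0.005]]
contact_force: [-27.7, -0.6, 43.1]
gripper_width: 0.316
```

```bash
python3 - <<'E'
from h import *
s=st(); p=np.array([.6318,.1095]);print(np.linalg.norm(s["tcp_pos"][:2]-p))
s=snapshot("wrist"); save(s,"w2"); s=snapshot("scene"); save(s,"s8")
cv2.imwrite("pics/s8c.png",cv2.resize(cv2.cvtColor(s["pixels"][150:330,180:420],cv2.COLOR_RGB2BGR),None,fx=3,fy=3))
E
```

```text
15.25 [ 0.6389 -0.193   0.0968] F [-27.7  -0.6  43.1] w 29.4 j [-0.37  0.38  1.42 -0.    1.33 -0.39]
0.3026237874246704
```

View pics/s8c.png

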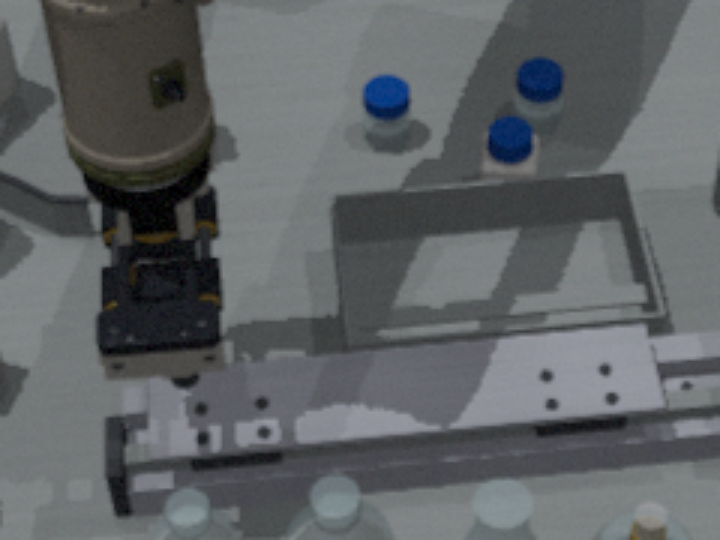

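Call:
carry_out([
  [[0,0,0,-0.8,0,0,2.5],[0,0,0,-0.9,0,0,6],[0,0,0,-0.9,0,0,6],[0,0,0,-0.9,0,0,6],[0,0,0,-0.9,0,0,6],[0,0,0,-3,0,0,6],[0,0,0,-6,0,0,6],[0,0,0,-10,0,0,6],[0,0,0,-10,0,0,6]],
])

```text
clock: 16.25
tcp_pos: [0.6408, -0.1917, 0.195]
orientation: [[0.011, -0.018, 1.0], [-0.003, 1.0, 0.018], [-1.0, -0.003, 0.011]]
contact_force: [1.4, -0.4, 1.2]
gripper_width: 0.645
```

```bash
python3 - <<'E'
from h import *
st()
for c in ["scene","wrist"]:
    s=snapshot(c); w=cloud(s)
    for d in masks_of(c,"knob")[:2]:
        p=w[d["mask"]];p=p[~np.isnan(p[:,0])]; p=p[p[:,2]>.08]; print(c,d["conf"],d["location"],len(p), np.percentile(p,[2,50,98],0) if len(p) else 0)
    q=p[p[:,2]>np.percentile(p[:,2],98)-.008]; print("top",np.percentile(q,[3,50,97],0))
    if c=="scene": save(s,"s9")
E
```

```text
16.25 [ 0.6408 -0.1917  0.195 ] F [ 1.4 -0.4  1.2] w 60.0 j [-0.37  0.31  1.32  0.    1.5  -0.39]
scene 0.8 [238.5, 265.0] 254 [[ 0.6298 -0.2029  0.0921]
 [ 0.6487 -0.1889  0.1158]
 [ 0.6563 -0.1755  0.1218]]
top [[ 0.6298 -0.2019  0.1143]
 [ 0.6436 -0.1892  0.1181]
 [ 0.6552 -0.1773  0.1218]]
wrist 0.96 [314.9, 241.8] 1489 [[ 0.6243 -0.201   0.0976]
 [ 0.6378 -0.1856  0.1165]
 [ 0.6512 -0.1739  0.118 ]]
wrist 0.28 [126.0, 297.7] 0 0Traceback (most recent call last):
  File "<stdin>", line 7, in <module>
    return _quantile_unchecked(
        a, q, axis, out, overwrite_input, method, keepdims, weights)
    return _ureduce(a,
                    func=_quantile_ureduce_func,
    ...<5 lines>...
                    overwrite_input=overwrite_input,
                    method=method)
    r = func(a, **kwargs)
    result = _quantile(arr,
                       quantiles=q,
    ...<2 lines>...
                       out=out,
                       weights=wgt)
    slices_having_nans = np.isnan(arr[-1, ...])
                                  ~~~^^^^^^^^^
IndexError: index -1 is out of bounds for axis 0 with size 0
```

```bash
cat >> h.py <<'E'
from scipy.optimize import least_squares
def fitsq(W,c,show=True):
    q=W[(np.hypot(W[:,0]-c[0],W[:,1]-c[1])<.045)]; cap=q[(q[:,2]>.069)&(q[:,2]<.08)][:,:2]; side=q[(q[:,2]>.008)&(q[:,2]<.049)][:,:2]
    cc=np.median(cap,0) if len(cap) else np.array(c)
    def sd(v):
        k,s=np.cos(v[2]),np.sin(v[2]); p=(side-v[:2])@np.array([[k,-s],[s,k]]); return np.max(abs(p),1)-.022
    f=lambda v:np.r_[sd(v),(v[:2]-cc)/.002*.002*10]
    r=min((least_squares(f,[*cc,a],loss="soft_l1",f_scale=.002) for a in(-.6,-.2,.2,.6)),key=lambda r:r.cost)
    a=(r.x[2]+np.pi/4)%(np.pi/2)-np.pi/4
    if show: print("sq",r.x[:2].round(4),"yaw",round(a,3),"cap",cc.round(4),len(cap),len(side),"res",np.median(abs(sd(r.x))).round(4))
    return r.x[:2],a
def samples():
    Ws=[];C=[]
    for n in("top","scene"):
        s=snapshot(n); w=cloud(s); Ws.append(w.reshape(-1,3))
        for d in masks_of(n,"sample1"):
            p=w[d["mask"]]; p=p[~np.isnan(p[:,0])]; k=p[(p[:,2]>.066)&(p[:,2]<.082)]
            if len(k)>20 and d["conf"]>.4: C.append(np.r_[np.median(k,0)[:2],d["conf"]])
    W=np.concatenate(Ws); W=W[~np.isnan(W[:,0])]; out=[]
    for c in C:
        if any(np.hypot(*(c-o)[:2])<.03 for o in out): continue
        out.append(c); print(c); fitsq(W,c[:2])
    return W
E
python3 - <<'E'
from h import *
samples()
E
```

```text
[0.435  0.0535 0.93  ]
sq [0.4405 0.0531] yaw 0.743 cap [0.4376 0.0533] 312 123 res 0.0051
[ 0.5773 -0.3554  0.76  ]
sq [ 0.583  -0.3517] yaw -0.505 cap [ 0.5837 -0.3531] 296 454 res 0.0018
```

```bash
python3 - <<'E'
from h import *
goal(down(0),[.64,-.19,.26],[.44,.053,.26],[.44,.053,.22])
goal(down(0),[.583,-.35,.22])
E
```

```text
[ 0.018 -0.002 -0.001] [-7.42  0.04  0.33]
[ 0.018 -0.002 -0.001] [ -7.35  24.69 -19.22]
[ 0.018 -0.002 -0.001] [ -3.35  24.69 -19.22]
[ 0.018 -0.002 -0.001] [ -3.43 -15.87  -5.65]
```

Call:
carry_out([
  [[0.018,0,0,-4,1,-1,6],[0.018,0,0,-5,5,-4,6],[0.018,0,0,-5,9,-7,6],[0.018,0,0,-5,13,-10,6],[0.018,0,0,-5,17,-13,6],[0.018,0,0,-5,21,-16.5,6],[0.018,0,0,-3.4,24.7,-19.2,6],[0.018,0,0,-3.4,24.7,-19.2,6],[0.018,0,0,-3.4,24.7,-19.2,6]],
])

```text
clock: 17.55
tcp_pos: [0.44, 0.0537, 0.2209]
orientation: [[-0.0, -0.002, 1.0], [0.0, 1.0, 0.002], [-1.0, 0.0, -0.0]]
contact_force: [0.5, -0.1, -0.0]
gripper_width: 0.644
```

```bash
cat >> h.py <<'E'
def wsample():
    s=snapshot("wrist"); w=cloud(s); W=w.reshape(-1,3); W=W[~np.isnan(W[:,0])]
    for d in masks_of("wrist","sample1"):
        p=w[d["mask"]]; p=p[~np.isnan(p[:,0])]
        if d["conf"]<.35 or len(p)<50: continue
        cap=p[(p[:,2]>.066)&(p[:,2]<.082)]; top=p[(p[:,2]>.047)&(p[:,2]<.060)]
        o=[d["conf"],np.round(d["location"])]
        if len(cap)>20: c,r=cv2.minEnclosingCircle(cap[:,:2].astype(np.float32)); o+=["cap",np.array(c).round(4),round(r,4)]
        if len(top)>20: c,sz,a=cv2.minAreaRect((np.r_[top[:,:2],cap[:,:2]]*1000).astype(np.float32)); o+=["body",np.array(c).round(1),np.round(sz,1),"yaw",round(np.radians((a+45)%90-45),3)]
        print(*o)
    return s
E
python3 - <<'E'
from h import *
st(); s=wsample(); save(s,"w3")
E
```

```text
17.55 [0.44   0.0537 0.2209] F [ 0.5 -0.1 -0. ] w 59.8 j [ 0.01 -0.31  1.9   0.    1.55  0.  ]
0.97 [246. 405.] body [ 356.  -185.1] [44.7 29.7] yaw 0.165
0.75 [311. 219.] cap [0.4359 0.0543] 0.017 body [435.9  54.2] [43.9 43.9] yaw -0.178
0.67 [495. 180.] cap [0.5748 0.0906] 0.1802 body [599.5  85.8] [266.9 315. ] yaw 0.088
```

View pics/w3.png

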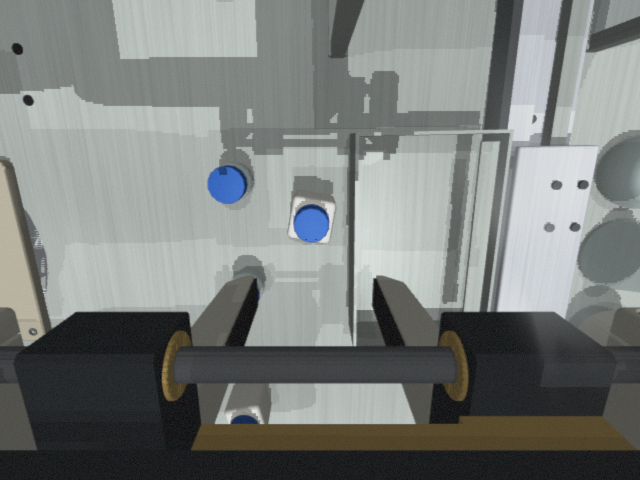

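```bash
python3 - <<'E'
from h import *
c=[.4359,.0543]; a=1.393; R=down(a)
goal(R,[*c,.12],[*c,.022])
print("after grip")
q=stn(0,62); print(q)
goal(down(.02),[*c,.16],[*q,.16],[*q,.038],R0=R,p0=np.array([*c,.022]))
E
```

```text
[-1.393  0.001  0.001] [10.19  0.19 -0.57]
[-1.393  0.001  0.001] [19.99  0.19 -0.58]
after grip
[0.5478 0.0896]
[1.373 0.    0.   ] [-13.8   0.    0. ]
[1.373 0.    0.   ] [-13.8  -10.39   5.45]
[1.373 0.    0.   ] [ -1.6  -10.39   5.45]
```

Call:
carry_out([
  [[-0.14,0,0,2,0.19,-0.5,6.2],[-0.28,0,0,4,0.19,-0.5,6.2],[-0.42,0,0,6,0.19,-0.5,6.2],[-0.56,0,0,8,0.19,-0.5,6.2],[-0.7,0,0,10,0.19,-0.55,6.2],[-0.84,0,0,10.2,0.19,-0.57,6.2],[-0.98,0,0,10.2,0.19,-0.57,6.2],[-1.12,0,0,10.2,0.19,-0.57,6.2],[-1.26,0,0,10.2,0.19,-0.57,6.2],[-1.393,0,0,10.2,0.19,-0.57,6.2]],
])

```text
clock: 18.65
tcp_pos: [0.4364, 0.0535, 0.1199]
orientation: [[0.001, -0.985, 0.173], [0.0, 0.173, 0.985], [-1.0, -0.001, 0.0]]
contact_force: [0.0, 1.2, -0.1]
gripper_width: 0.664
```

```bash
python3 - <<'E'
from h import *
st(); c=[.4359,.0543];goal(down(1.393),[*c,.022]); wsample()
E
```

```text
18.65 [0.4364 0.0535 0.1199] F [ 0.   1.2 -0.1] w 61.7 j [ 0.01 -0.25  2.04  0.    1.35 -1.39]
[0.004 0.    0.001] [9.79 0.08 0.06]
0.95 [ 10. 194.]
0.76 [313. 245.] cap [0.436  0.0542] 0.0171 body [435.3  54.2] [43.9 42.9] yaw -0.179
```

Call:
carry_out([
  [[0,0,0,3,0.08,0.06,6.2],[0,0,0,6,0.08,0.06,6.2],[0,0,0,8.5,0.08,0.06,6.2],[0,0,0,9.7,0.08,0.06,6.2],[0,0,0,9.7,0.08,0.06,6.2],[0,0,0,9.7,0.08,0.06,3.8],[0,0,0,9.7,0.08,0.06,3.8],[0,0,0,9.7,0.08,0.06,3.8],[0,0,0,9.7,0.08,0.06,3.8],[0,0,0,9.0,0.08,0.06,3.8]],
], squeeze=20)

```text
clock: 19.75
tcp_pos: [0.4342, 0.0556, 0.0296]
orientation: [[-0.0, -0.984, 0.177], [0.001, 0.177, 0.984], [-1.0, 0.0, 0.001]]
contact_force: [0.1, 0.3, -0.4]
gripper_width: 0.47
```

Call:
carry_out([
  [[0,0,0,-3,0,0,3.8],[0.14,0,0,-7,0,0,3.8],[0.28,0,0,-11,0,0,3.8],[0.42,0,0,-13,-1,0.5,3.8],[0.56,0,0,-13,-2,1,3.8],[0.7,0,0,-13,-4,2,3.8],[0.84,0,0,-13,-6,3,3.8],[0.98,0,0,-13,-8,4.2,3.8],[1.12,0,0,-13,-10.4,5.45,3.8],[1.26,0,0,-13,-10.4,5.45,3.8]],
])

```text
clock: 20.75
tcp_pos: [0.5482, 0.0917, 0.1595]
orientation: [[0.001, -0.127, 0.992], [0.001, 0.992, 0.127], [-1.0, 0.001, 0.001]]
contact_force: [-2.0, 0.5, -1.1]
gripper_width: 0.469
```

```bash
python3 - <<'E'
from h import *
st(); q=stn(0,62);goal(down(.02),[*q,.16],[*q,.039])
s=snapshot("wrist"); w=cloud(s); p=w.reshape(-1,3)
# tub rim check
for lo,hi,ax in[((.45,.0),(.51,.08),0),((.50,.12),(.58,.17),1)]:
    r=p[(p[:,0]>lo[0])&(p[:,0]<hi[0])&(p[:,1]>lo[1])&(p[:,1]<hi[1])&(p[:,2]>.058)&(p[:,2]<.072)]; print(len(r),np.percentile(r[:,ax],[5,50,95]) if len(r) else 0)
save(s,"w4")
E
```

```text
20.75 [0.5482 0.0917 0.1595] F [-2.   0.5 -1.1] w 43.6 j [ 0.07  0.05  1.69  0.    1.41 -0.05]
[ 0.108  0.001 -0.001] [-0.05 -0.2  -0.07]
[ 0.108  0.001 -0.001] [12.05 -0.21 -0.08]
372 [0.4776 0.4796 0.4808]
542 [0.1358 0.1378 0.1395]
```

Call:
carry_out([
  [[0.108,0,0,1,-0.2,-0.07,3.8],[0.108,0,0,5,-0.2,-0.07,3.8],[0.108,0,0,9,-0.2,-0.07,3.8],[0.108,0,0,11.3,-0.2,-0.07,3.8],[0.108,0,0,12.1,-0.2,-0.07,3.8],[0.108,0,0,12.1,-0.2,-0.07,3.8],[0.108,0,0,12.1,-0.2,-0.07,6],[0.108,0,0,12.1,-0.2,-0.07,6],[0.108,0,0,9,-0.2,-0.07,6],[0.108,0,0,4,-0.2,-0.07,6]],
])

```text
clock: 21.8
tcp_pos: [0.5432, 0.0885, 0.1173]
orientation: [[-0.006, -0.026, 1.0], [0.0, 1.0, 0.026], [-1.0, 0.0, -0.006]]
contact_force: [0.2, -0.1, 0.6]
gripper_width: 0.643
```

```bash
python3 - <<'E'
from h import *
st(); samples(); goal(down(0),[.36,-.19,.2],[.583,-.352,.22])
E
```

```text
21.8 [0.5432 0.0885 0.1173] F [ 0.2 -0.1  0.6] w 59.8 j [0.07 0.07 1.74 0.   1.34 0.04]
[ 0.3563 -0.194   0.84  ]
sq [ 0.3593 -0.1939] yaw 0.228 cap [ 0.3589 -0.194 ] 315 313 res 0.001
[ 0.5792 -0.3507  0.78  ]
sq [ 0.5824 -0.3515] yaw -0.451 cap [ 0.5837 -0.3513] 345 543 res 0.0018
[0.5623 0.0819 0.71  ]
sq [0.5547 0.0731] yaw 0.426 cap [0.5639 0.0819] 103 327 res 0.0064
[ 0.6677 -0.0034  0.57  ]
sq [ 0.6741 -0.0043] yaw 0.05 cap [ 0.6649 -0.0061] 605 544 res 0.0044
[ 0.026  0.006 -0.001] [ -7.88 -27.39 -19.47]
[ 0.026  0.006 -0.001] [ -9.76 -44.16   2.42]
```

```bash
python3 - <<'E'
from h import *
goal(down(-2.02),[.583,-.352,.22]); goal(down(-1.02),[.56,-.13,.24])
E
```

```text
[ 2.046  0.003 -0.007] [ -9.76 -44.16   2.42]
[ 1.046  0.005 -0.004] [-11.76 -21.9    0.7 ]
```

Call:
carry_out([
  [[0.0,0,0,-4,0,0,6],[0.14,0,0,-8,-2,0,6],[0.28,0,0,-11,-6,0.3,6],[0.42,0,0,-11,-10,0.5,6],[0.56,0,0,-11,-15,0.6,6],[0.7,0,0,-11,-20,0.8,6],[0.84,0,0,-11,-25,1,6],[0.98,0,0,-11,-30,1.5,6],[1.12,0,0,-10.5,-35,1.8,6],[1.26,0,0,-10,-40,2.2,6]],
])

```text
clock: 23.0
tcp_pos: [0.5773, -0.3114, 0.2182]
orientation: [[-0.001, 0.946, 0.324], [0.001, 0.324, -0.946], [-1.0, -0.0, -0.001]]
contact_force: [0.7, 0.9, 0.4]
gripper_width: 0.647
```

```bash
python3 - <<'E'
from h import *
st(); goal(down(-2.02),[.583,-.352,.22])
E
```

```text
23.0 [ 0.5773 -0.3114  0.2182] F [0.7 0.9 0.4] w 60.2 j [-0.57  0.28  1.32  0.    1.54  0.67]
[ 0.78  -0.001  0.001] [-0.19 -0.78  4.02]
```

Call:
carry_out([
  [[0.14,0,0,-0.2,-0.8,2,6],[0.28,0,0,-0.2,-0.8,4,6],[0.42,0,0,-0.2,-0.8,4,6],[0.56,0,0,-0.2,-0.8,4,6],[0.7,0,0,-0.2,-0.8,4,6],[0.78,0,0,-0.2,-0.8,4,6],[0.78,0,0,-0.2,-0.8,4,6],[0.78,0,0,-0.2,-0.8,4,6]],
])

```text
clock: 23.8
tcp_pos: [0.5831, -0.3497, 0.2204]
orientation: [[-0.001, 0.904, -0.427], [0.001, -0.427, -0.904], [-1.0, -0.001, -0.001]]
contact_force: [0.7, -0.9, -0.3]
gripper_width: 0.644
```

```bash
python3 - <<'E'
from h import *
st(); s=wsample(); save(s,"w5")
E
```

```text
23.8 [ 0.5831 -0.3497  0.2204] F [ 0.7 -0.9 -0.3] w 59.9 j [-0.62  0.35  1.23  0.    1.56  1.4 ]
0.79 [281. 410.] body [ 378.8 -204.3] [25.3 10.8] yaw -0.435
0.77 [318. 215.] cap [ 0.5821 -0.3511] 0.017 body [ 582.  -351.1] [44.  44.5] yaw -0.339
```

View pics/w5.png

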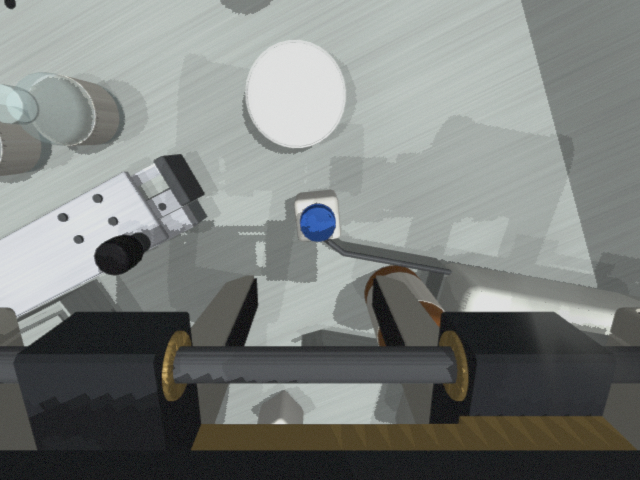

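```bash
python3 - <<'E'
from h import *
c=[.5821,-.3511]; R=down(-1.91); goal(R,[*c,.022])
q=stn(0,-62); print(q)
goal(down(.02),[*c,.16],[*q,.16],[*q,.038],R0=R,p0=np.array([*c,.022]))
E
```

```text
[-0.103 -0.001  0.001] [19.89 -0.04  0.18]
[ 0.5502 -0.0344]
[-1.93 -0.   -0.  ] [-13.8   0.    0. ]
[-1.93 -0.   -0.  ] [-13.8  -13.54 -28.81]
[-1.93 -0.   -0.  ] [ -1.6  -13.54 -28.81]
```

Call:
carry_out([
  [[-0.103,0,0,4,-0.04,0.18,6.2],[-0.103,0,0,8.5,-0.04,0.18,6.2],[-0.103,0,0,13,-0.04,0.18,6.2],[-0.103,0,0,17,-0.04,0.18,6.2],[-0.103,0,0,19.3,-0.04,0.18,6.2],[-0.103,0,0,19.85,-0.04,0.18,6.2],[-0.103,0,0,19.85,-0.04,0.18,3.8],[-0.103,0,0,19.85,-0.04,0.18,3.8],[-0.103,0,0,19.85,-0.04,0.18,3.8],[-0.103,0,0,19.85,-0.04,0.18,3.8]],
])

```text
clock: 24.9
tcp_pos: [0.5841, -0.3525, 0.0258]
orientation: [[0.004, 0.942, -0.334], [-0.002, -0.334, -0.942], [-1.0, 0.004, 0.001]]
contact_force: [-0.4, 0.0, 6.4]
gripper_width: 0.468
```

Call:
carry_out([
  [[0,0,0,-2,0,0,3.8],[0,0,0,-6,0,0,3.8],[0,0,0,-10,0,0,3.8],[-0.14,0,0,-13.8,-1,-2,3.8],[-0.28,0,0,-13.8,-3,-6,3.8],[-0.42,0,0,-13.8,-5,-10,3.8],[-0.56,0,0,-13.8,-7,-14,3.8],[-0.7,0,0,-13.8,-9,-18,3.8],[-0.84,0,0,-13.8,-11,-22,3.8],[-0.98,0,0,-13.8,-13.5,-26,3.8]],
])

```text
clock: 25.9
tcp_pos: [0.5421, -0.0597, 0.162]
orientation: [[0.002, 0.799, 0.601], [0.0, 0.601, -0.799], [-1.0, 0.002, 0.001]]
contact_force: [0.4, 0.0, -0.6]
gripper_width: 0.476
```

```bash
python3 - <<'E'
from h import *
st(); q=stn(0,-62);goal(down(.02),[*q,.16],[*q,.039])
E
```

```text
25.9 [ 0.5421 -0.0597  0.162 ] F [ 0.4  0.  -0.6] w 44.3 j [-0.2   0.01  1.71  0.    1.41  0.72]
[-0.946  0.002 -0.001] [ 0.2   2.16 -1.53]
[-0.946  0.002 -0.001] [12.3   2.14 -1.55]
```

Call:
carry_out([
  [[-0.14,0,0,0.2,2.1,-1.5,3.8],[-0.28,0,0,0.2,2.1,-1.5,3.8],[-0.42,0,0,0.2,2.1,-1.5,3.8],[-0.56,0,0,0.2,2.1,-1.5,3.8],[-0.7,0,0,0.2,2.1,-1.5,3.8],[-0.84,0,0,0.2,2.1,-1.5,3.8],[-0.946,0,0,2,2.15,-1.55,3.8],[-0.946,0,0,5,2.15,-1.55,3.8],[-0.946,0,0,8,2.15,-1.55,3.8],[-0.946,0,0,10,2.15,-1.55,3.8]],
])

```text
clock: 26.9
tcp_pos: [0.5494, -0.0357, 0.0596]
orientation: [[-0.001, -0.014, 1.0], [0.001, 1.0, 0.014], [-1.0, 0.001, -0.001]]
contact_force: [-0.4, -0.6, -1.4]
gripper_width: 0.476
```

Call:
carry_out([
  [[0,0,0,1.2,0,0,3.8],[0,0,0,2.0,0,0,3.8],[0,0,0,2.1,0,0,3.8],[0,0,0,2.1,0,0,3.8],[0,0,0,2.1,0,0,6],[0,0,0,2.1,0,0,6],[0,0,0,2.1,0,0,6],[0,0,0,-2,0,0,6],[0,0,0,-6,0,0,6],[0,0,0,-10,0,0,6]],
])

```text
clock: 27.9
tcp_pos: [0.5499, -0.0359, 0.1626]
orientation: [[0.0, -0.014, 1.0], [0.001, 1.0, 0.014], [-1.0, 0.001, 0.0]]
contact_force: [1.4, 0.1, 0.3]
gripper_width: 0.648
```

```bash
python3 - <<'E'
from h import *
st(); s=wsample(); save(s,"w6"); samples(); goal(down(0.228),[.359,-.194,.2])
E
```

```text
27.9 [ 0.5499 -0.0359  0.1626] F [1.4 0.1 0.3] w 60.3 j [-0.16  0.03  1.7   0.    1.41 -0.17]
0.85 [313.  70.] cap [0.5447 0.0871] 0.0273 body [545.3  86.5] [41.5 42.3] yaw 0.033
0.64 [318. 232.] cap [ 0.5507 -0.0339] 0.0265 body [550.6 -33.1] [42.2 42.5] yaw 0.044
[ 0.3564 -0.1939  0.6   ]
sq [ 0.3594 -0.1938] yaw 0.208 cap [ 0.3586 -0.1939] 307 326 res 0.0012
[0.5382 0.104  0.41  ]
sq [0.5459 0.1068] yaw 0.216 cap [0.5611 0.0899] 97 731 res 0.0063
[0.5623 0.0822 0.92  ]
sq [0.552 0.084] yaw -0.2 cap [0.5646 0.0882] 135 560 res 0.0102
[-0.214 -0.001 -0.001] [ -4.   -15.55 -19.27]
```

View pics/w6.png

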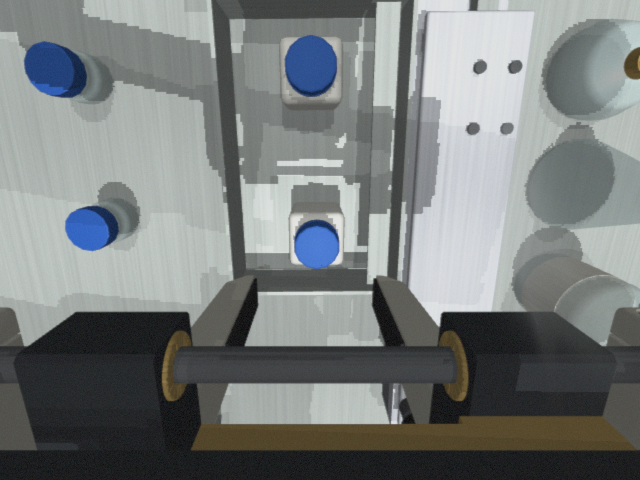

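Call:
carry_out([
  [[0,0,0,-3,-1,-1,6],[-0.05,0,0,-5,-4,-4,6],[-0.1,0,0,-6,-7,-8,6],[-0.15,0,0,-6,-10,-12,6],[-0.2,0,0,-6,-13.5,-16,6],[-0.2,0,0,-5,-15.5,-19.3,6],[-0.2,0,0,-5,-15.5,-19.3,6],[-0.2,0,0,-5,-15.5,-19.3,6],[-0.2,0,0,-5,-15.5,-19.3,6]],
])

```text
clock: 29.1
tcp_pos: [0.3597, -0.1931, 0.2104]
orientation: [[-0.0, -0.213, 0.977], [0.002, 0.977, 0.213], [-1.0, 0.002, 0.0]]
contact_force: [0.8, 0.4, -0.7]
gripper_width: 0.646
```

```bash
python3 - <<'E'
from h import *
st(); s=wsample(); save(s,"w7")
for a in(.2,): goal(down(a),[.359,-.194,.022])
E
```

```text
29.1 [ 0.3597 -0.1931  0.2104] F [ 0.8  0.4 -0.7] w 60.0 j [-0.62 -0.41  1.99  0.    1.56 -0.83]
0.93 [568.  94.] cap [ 0.5497 -0.0346] 0.0265 body [548.4 -35.5] [42.8 42.3] yaw 0.012
0.68 [311. 219.] cap [ 0.3575 -0.1929] 0.0171 body [ 357.3 -193.3] [43.7 44.1] yaw 0.205
[ 0.016  0.    -0.001] [18.88 -0.1  -0.14]
```

```bash
python3 - <<'E'
from h import *
R=down(.205); goal(R,[.3575,-.193,.022])
q=stn(0,0)
goal(down(.02),[*q,.16],R0=R,p0=np.array([.3575,-.193,.022]))
E
```

```text
[ 0.011  0.    -0.001] [18.88  0.03 -0.27]
[0.185 0.    0.   ] [-13.8   17.7   23.24]
```

Call:
carry_out([
  [[0.01,0,0,4,0.03,-0.25,6.2],[0.01,0,0,8.5,0.03,-0.25,6.2],[0.01,0,0,13,0.03,-0.27,6.2],[0.01,0,0,16.5,0.03,-0.27,6.2],[0.01,0,0,18.3,0.03,-0.27,6.2],[0.01,0,0,18.8,0.03,-0.27,6.2],[0.01,0,0,18.8,0.03,-0.27,3.8],[0.01,0,0,18.8,0.03,-0.27,3.8],[0.01,0,0,18.8,0.03,-0.27,3.8],[0.01,0,0,18.8,0.03,-0.27,3.8]],
])

```text
clock: 30.2
tcp_pos: [0.3581, -0.1946, 0.0246]
orientation: [[0.003, -0.203, 0.979], [-0.001, 0.979, 0.203], [-1.0, -0.002, 0.003]]
contact_force: [0.7, 1.8, 5.9]
gripper_width: 0.471
```

Call:
carry_out([
  [[0,0,0,-2,0,0,3.8],[0,0,0,-6,0,0,3.8],[0,0,0,-10,0,0,3.8],[0,0,0,-13.8,1,1,3.8],[0.05,0,0,-13.8,4,4.5,3.8],[0.09,0,0,-13.8,7,8.5,3.8],[0.13,0,0,-13.8,10,12.5,3.8],[0.16,0,0,-13.8,13,16.5,3.8],[0.185,0,0,-13.8,16,20.5,3.8],[0.185,0,0,-13.8,17.7,23.2,3.8]],
])

```text
clock: 31.2
tcp_pos: [0.5496, 0.0294, 0.1616]
orientation: [[0.002, -0.02, 1.0], [0.001, 1.0, 0.02], [-1.0, 0.001, 0.002]]
contact_force: [0.3, -0.0, -0.6]
gripper_width: 0.472
```

```bash
python3 - <<'E'
from h import *
st(); q=stn(0,0);goal(down(.02),[*q,.16],[*q,.039])
E
```

```text
31.2 [0.5496 0.0294 0.1616] F [ 0.3 -0.  -0.6] w 43.9 j [-0.04  0.03  1.7   0.    1.41 -0.06]
[-0.     0.002 -0.001] [ 0.16 -0.18 -0.07]
[-0.     0.002 -0.001] [12.26 -0.19 -0.08]
```

Call:
carry_out([
  [[0,0,0,4,-0.2,-0.07,3.8],[0,0,0,8,-0.2,-0.07,3.8],[0,0,0,11,-0.2,-0.07,3.8],[0,0,0,12.1,-0.2,-0.07,3.8],[0,0,0,12.1,-0.2,-0.07,3.8],[0,0,0,12.1,-0.2,-0.07,6],[0,0,0,12.1,-0.2,-0.07,6],[0,0,0,12.1,-0.2,-0.07,6],[0,0,0,8,-0.2,-0.07,6],[0,0,0,3,-0.2,-0.07,6]],
])

```text
clock: 32.2
tcp_pos: [0.5452, 0.0245, 0.1301]
orientation: [[-0.005, -0.019, 1.0], [0.001, 1.0, 0.019], [-1.0, 0.001, -0.005]]
contact_force: [1.0, 0.5, 1.5]
gripper_width: 0.646
```

```bash
python3 - <<'E'
from h import *
st(); goal(down(.02),[.638,-.1905,.2])
E
```

```text
32.2 [0.5452 0.0245 0.1301] F [1.  0.5 1.5] w 60.1 j [-0.05  0.05  1.74  0.    1.36 -0.07]
[-0.001 -0.005 -0.001] [ -7.05 -21.66   8.84]
```

Call:
carry_out([
  [[0,0,0,-4,0,0,6],[0,0,0,-7,-2,1,6],[0,0,0,-8,-6,2.5,6],[0,0,0,-8,-10,4,6],[0,0,0,-8,-14,6,6],[0,-0.005,0,-7.5,-18,7.5,6],[0,-0.005,0,-7,-21.7,8.85,6],[0,-0.005,0,-7,-21.7,8.85,6],[0,-0.005,0,-7,-21.7,8.85,6]],
])

```text
clock: 33.1
tcp_pos: [0.6399, -0.1918, 0.201]
orientation: [[0.005, -0.017, 1.0], [0.001, 1.0, 0.017], [-1.0, 0.001, 0.005]]
contact_force: [-0.4, 0.5, 0.3]
gripper_width: 0.644
```

```bash
python3 - <<'E'
from h import *
st()
for c in ["wrist","scene","top"]:
    s=snapshot(c); w=cloud(s)
    for d in masks_of(c,"knob")[:1]:
        p=w[d["mask"]];p=p[~np.isnan(p[:,0])]; p=p[(p[:,2]>.112)&(p[:,2]<.13)]; print(c,d["conf"],len(p), np.percentile(p,[2,50,98],0) if len(p) else 0)
    save(s,c+"9")
wsample()
s=cv2.imread("pics/top9.png"); e=cv2.imread("pics/scene9.png"); cv2.imwrite("pics/both9.png",np.hstack([cv2.resize(s[130:400,60:500],None,fx=.9,fy=.9),cv2.resize(e[130:373,100:500],(400,243))]))
goal(down(.02),[.6382,-.1905,.0875])
E
```

```text
33.1 [ 0.6399 -0.1918  0.201 ] F [-0.4  0.5  0.3] w 59.9 j [-0.37  0.32  1.31  0.    1.51 -0.39]
wrist 0.75 1140 [[ 0.6252 -0.202   0.1137]
 [ 0.638  -0.1887  0.1167]
 [ 0.651  -0.1761  0.1181]]
scene 0.79 158 [[ 0.6278 -0.2042  0.1131]
 [ 0.6438 -0.1907  0.1178]
 [ 0.6559 -0.1775  0.122 ]]
top 0.34 7 [[ 0.6304 -0.1784  0.1131]
 [ 0.6369 -0.1779  0.1165]
 [ 0.6428 -0.1775  0.1195]]
0.56 [209.  38.] cap [ 0.5507 -0.0343] 0.0271 body [551.9 -35.4] [42.3 42.7] yaw 0.012
0.38 [315.  81.] cap [ 0.5916 -0.1121] 0.1459 body [ 590.5 -126.2] [216.8 241.2] yaw 0.022
[ 0.     0.006 -0.   ] [11.41 -0.04 -0.25]
```

View pics/both9.png

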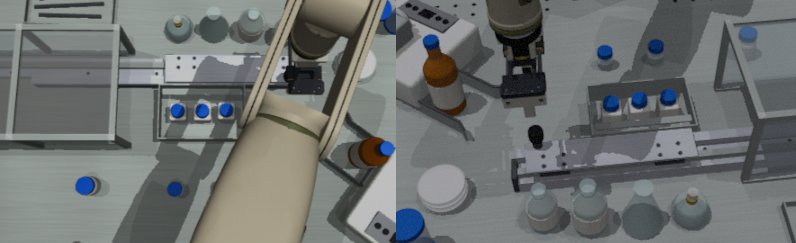

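Call:
carry_out([
  [[0,0.006,0,3,0,-0.2,6],[0,0.006,0,7,0,-0.2,6],[0,0.006,0,10,0,-0.23,6],[0,0.006,0,11.4,0,-0.25,6],[0,0.006,0,11.4,0,-0.25,6],[0,0.006,0,11.4,0,-0.25,2.5],[0,0.006,0,11.4,0,-0.25,2.5],[0,0.006,0,11.4,0,-0.25,2.5],[0,0.006,0,11.4,0,-0.25,2.5],[0,0.006,0,11.4,0,-0.25,2.5]],
], squeeze=40)

```text
clock: 34.5
tcp_pos: [0.6384, -0.1912, 0.0884]
orientation: [[0.0, -0.019, 1.0], [-0.0, 1.0, 0.019], [-1.0, -0.0, 0.0]]
contact_force: [-1.9, 0.3, 5.2]
gripper_width: 0.311
```

Call:
carry_out([
  [[0,0,0,0,0,0,2.5],[0,0,0,-0.5,0,0,2.5],[0,0,0,-1.0,0,0,2.5],[0,0,0,-1.5,0,0,2.5],[0,0,0,-1.65,0,0,2.5],[0,0,0,-1.65,0,0,2.5]],
])

```text
clock: 35.1
tcp_pos: [0.6383, -0.1908, 0.1034]
orientation: [[-0.0, -0.019, 1.0], [0.001, 1.0, 0.019], [-1.0, 0.001, -0.0]]
contact_force: [5.7, -2.3, -7.3]
gripper_width: 0.313
```

```bash
python3 - <<'E'
from h import *
st(); goal(down(.02),[.6318,.1095,.1033])
E
```

```text
35.1 [ 0.6383 -0.1908  0.1034] F [ 5.7 -2.3 -7.3] w 29.1 j [-0.37  0.38  1.41  0.    1.35 -0.39]
[-0.001 -0.    -0.001] [ 0.02 30.03 -0.08]
```

Call:
carry_out([
  [[0,0,0,0,0.3,0,2.5],[0,0,0,0,0.9,0,2.5],[0,0,0,0,1.9,0,2.5],[0,0,0,0,3.3,0,2.5],[0,0,0,0,5,0,2.5],[0,0,0,0,7,0,2.5],[0,0,0,0,9,0,2.5],[0,0,0,0,11,0,2.5],[0,0,0,0,13,-0.03,2.5],[0,0,0,0,15,-0.03,2.5]],
])

```text
clock: 36.1
tcp_pos: [0.6348, -0.0406, 0.1031]
orientation: [[-0.001, -0.019, 1.0], [-0.0, 1.0, 0.019], [-1.0, -0.0, -0.001]]
contact_force: [6.9, -2.2, -7.6]
gripper_width: 0.313
```

Call:
carry_out([
  [[0,0,0,0,2,0,2.5],[0,0,0,0,4,0,2.5],[0,0,0,0,6,0,2.5],[0,0,0,0,8,-0.03,2.5],[0,0,0,0,10,-0.03,2.5],[0,0,0,0,11.8,-0.04,2.5],[0,0,0,0,13.2,-0.05,2.5],[0,0,0,0,14.2,-0.05,2.5],[0,0,0,0,14.7,-0.05,2.5],[0,0,0,0,14.7,-0.05,2.5]],
])

```text
clock: 37.1
tcp_pos: [0.6315, 0.107, 0.1031]
orientation: [[-0.001, -0.02, 1.0], [0.001, 1.0, 0.02], [-1.0, 0.001, -0.001]]
contact_force: [4.8, 1.1, -8.5]
gripper_width: 0.312
```

```bash
python3 - <<'E'
from h import *
s=st(); print(np.linalg.norm(s["tcp_pos"][:2]-[.6383,-.1908]));goal(down(.02),[.6318,.1095,.1033])
E
```

```text
37.1 [0.6315 0.107  0.1031] F [ 4.8  1.1 -8.5] w 29.1 j [0.09 0.32 1.49 0.   1.34 0.07]
0.2978673885016832
[-0.    -0.001 -0.001] [-0.02  0.25  0.04]
```

Call:
carry_out([
  [[0,0,0,0,0.1,0,2.5],[0,0,0,0,0.22,0,2.5],[0,0,0,0,0.22,0,2.5],[0,0,0,0.3,0.22,0,2.5],[0,0,0,0.6,0.22,0,2.5],[0,0,0,0.9,0.22,0,2.5],[0,0,0,1.2,0.22,0,2.5],[0,0,0,1.4,0.22,0,2.5],[0,0,0,1.4,0.22,0,2.5]],
])

```text
clock: 38.0
tcp_pos: [0.6315, 0.1084, 0.0895]
orientation: [[-0.001, -0.019, 1.0], [0.001, 1.0, 0.019], [-1.0, 0.001, -0.001]]
contact_force: [2.8, 1.1, -5.7]
gripper_width: 0.313
```

Call:
carry_out([
  [[0,0,0,0,0,0,6],[0,0,0,0,0,0,6],[0,0,0,0,0,0,6],[0,0,0,0,0,0,6],[0,0,0,-2,0,0,6],[0,0,0,-6,0,0,6],[0,0,0,-10,0,0,6],[0,0,0,-14,-2,-2,6],[0,0,0,-16,-5,-5,6],[0,0,0,-16,-9,-9,6]],
])

```text
clock: 39.0
tcp_pos: [0.5495, 0.0209, 0.2547]
orientation: [[0.007, -0.021, 1.0], [0.0, 1.0, 0.021], [-1.0, -0.0, 0.007]]
contact_force: [1.0, 0.0, 0.8]
gripper_width: 0.647
```

```bash
python3 - <<'E'
from h import *
st()
for c in ["wrist","scene","top"]:
    s=snapshot(c); w=cloud(s)
    for d in masks_of(c,"knob")[:1]:
        p=w[d["mask"]];p=p[~np.isnan(p[:,0])]; p=p[(p[:,2]>.112)&(p[:,2]<.14)]; print(c,d["conf"],len(p), np.percentile(p,[2,50,98],0) if len(p) else 0)
    save(s,c+"10")
bottle()
s=cv2.imread("pics/top10.png"); e=cv2.imread("pics/scene10.png"); cv2.imwrite("pics/both10.png",np.hstack([cv2.resize(s[130:400,0:440],None,fx=.9,fy=.9),cv2.resize(e[130:373,240:640],(400,243))]))
E
```

```text
39.0 [0.5495 0.0209 0.2547] F [1.  0.  0.8] w 60.2 j [-0.06 -0.03  1.58  0.    1.58 -0.08]
wrist 0.62 1009 [[0.6172 0.0964 0.1133]
 [0.6298 0.1098 0.1165]
 [0.6433 0.1225 0.1182]]
scene 0.52 153 [[0.6221 0.0953 0.1128]
 [0.636  0.1081 0.1173]
 [0.649  0.1216 0.1207]]
top 0.52 41 [[0.6147 0.1003 0.1125]
 [0.62   0.1091 0.1173]
 [0.6242 0.1205 0.1201]]
bottle [ 0.4547 -0.3919] 1048 0.0009971364882587902 pump mm [ 10.7037 -21.3868] cap [ 0.4603 -0.3894  0.2024] 0.72
```

View pics/both10.png

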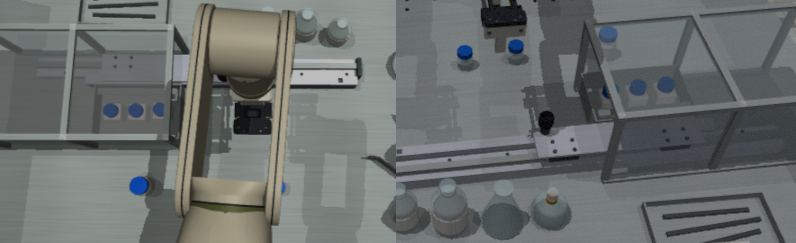

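```bash
python3 -c "
from h import *
print(hand_in()); st()"
```

```text
the job is handed in; nothing more can be done
None
the job is handed in; nothing more can be done
```

The job is done and handed in at about 39 s on the robot's clock, but no verdict comes back.

- **Tall bottle:** I slid it upright along the bench into the pump bracket. My last measurement puts it 21 mm past the pocket centre, against the closed end, and it had not moved since I pushed it in.
- **Samples:** three were present. I placed all of them upright in the tub while the carriage was pinned at the loading end.
- **Carriage:** it is back in the tunnel with the pin home. The knob's top reads 118 mm above the bench, the same as at the start, and it is within about 1 mm of where it started. All three samples still stand in the tub.
- **Other things:** none of the other glassware or the jar was touched, as far as the pictures show. I did not measure their final positions.

**One hitch:** at the loading end the knob slipped in the fingers, probably the expected grip slackening, and the pin dropped early. I then pressed on the knob with about 43 N before letting go. The judging limit is 40 N for the arm or the gripper's body. I believe the load went only through the fingers, but I can't confirm how it will be judged. I checked the pin was home before loading.

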